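# Unplug the eyelet press and set the sole under its punch

### The arm

A 6-joint arm with a two-finger parallel gripper is mounted at the origin on the work surface. World frame = base frame: x ahead of the robot, y to its left, z up, the work surface at z = 0. Lengths are in m, angles in rad, forces in N, time in s.
With the tool pointing down it reaches from about 0.35 to 0.775 m from the base axis. Payload 5.5 kg.
Tool frame: the origin (TCP) lies on the centre line of the jaws, within the pads' length; the fingertips stand manip.tip_reach ahead of it and the grasp point (between the pads) lies 11 mm behind it (manip.tip_reach is the distance from the TCP to the fingertips, in m); z points along the fingers, y is the line along which they close (so a half turn about z gives the same grasp; the last joint's range is limited). The gripper opens to 85 mm and grips with 20 to 120 N. Pads are 22 mm wide; open, the fingers measure 114 mm over their backs; the gripper's body (76 mm by 85 mm) begins 54 mm behind the grasp point. The pads swing forward as they close: fully open they stand 13 mm farther back than shut.
Start: joints at [-1.462, 0.313, 0.046, 1.304, 0, 1.431], TCP at [0.142, -0.557, 0.239] pointing down, gripper open.
Joint ranges: [-2.76, 2.76], [-0.86, 1.69], [-1.03, 1.26], [-2.2, 2.34], [-1.47, 1.5], [-3.14, 3.14]. Speed limits (rad/s): [2.57, 2.57, 3.14, 3.14, 3.14, 3.14].

### API

Orientations are given as a unit quaternion [x, y, z, w].
In Python, from bench import sensors, read_camera, manip gives the robot as it stands.
- The arm moves only by the shell command python3 -m creep 'ROWS' [FORCE]. ROWS is JSON, one flat list of numbers, 5 for each row, row after row: the opening, from 0 (shut) to 1 (fully open), then the shift along the tool's x, y, z in cm, then the turn about the tool's z in rad. In form: [hand, tx, ty, tz, yaw, hand, tx, ty, tz, yaw, ...]. A call has 1 to 8 rows; each row is the pose to reach, as a shift and turn from the pose commanded when the call began, along the tool's axes at that moment; what a row does not reach only later rows make up. A row lasts 1/12 s, in which the tool goes at most 41.7 mm and 7.16 degrees, less where a joint would pass 70% of its speed; a pose out of reach is approached as far as the arm can. A call with a gripper value outside its range is refused whole. The fingers move at their own pace and stop on an object; FORCE is the grip in N (left out, the last holds). Time passes only in rows, so rows that repeat a pose let the fingers close. It gives the time, the measured TCP pose, the force, the opening and the grip force at its end, in the units of the state.
- sensors.get_obs(): the state, without advancing time (a new reading comes with each control period).
- read_camera(name): name is "side" or "top"; returns a dict with "image" (480x640x3 uint8, red, green, blue), "K" (3x3 intrinsics, pixels), "rvec" (rotation vector, rad) and "tvec" (3), from world to camera coordinates, as OpenCV has them. Camera axes: x right, y down, z forward; pixel columns grow to the right and rows downward; lengths in m; the calibration is good to about 2 mm. A picture is of the moment at which its call begins. There is no depth.
- manip.job_done(): hands the job in; it is judged then, once.
The state is a dict: "time_s": time; "joints": joint angles; "joint_velocities": joint speeds; "effort": joint torques, N m; "tcp_pos": TCP position; "tcp_rot": TCP orientation; "force": force on the tool from outside, world axes, zero at the start; "ft_torque": the same for the moment, N m; "grip_width": finger opening in m; "gripper_force": force on a finger pad.
Only numpy, scipy, OpenCV 4.12 (cv2) and the standard library are available. Lean on these libraries where they do the work, as an engineer would, in place of code of your own. Each camera call takes 0.05 s, during which the arm holds its last target. There are 200 camera calls.

### The job

Make the eyelet press safe first: pull the red safety plug straight up out of its sprung socket in the grey control box and put it in the blue tray. Then, with the plug in the tray, shift the leather sole along the press's grey board until the white dot on it is directly below the punch tip, and leave it lying flat there. Leave the flask, the glue tin and the awl where they are.

Things in the scene. Friction and masses are not known exactly. Their poses are not given: they have to be found in the camera images.
- plug: Red ribbed plug, loose, at the start seated in the control box. Head: block 36 (x) x 24 (y) x 36 mm high; grip it across y. Below it a round steel shank, 17 mm thick, 33 mm long, in whose groove two sprung balls sit: about 10 N straight up frees it within the first few mm. Origin: centre of the head's underside, level with the box's top when seated; z up along the plug. About 60 g.
- box: Grey control box, fixed, 70 x 70 mm, 70 mm high, with a brass spring housing on its two y sides. Origin: centre of its underside, on the bench; z up.
- socket (a point): Centre of the round socket's mouth in the middle of the control box's top face, 70 mm above the bench; hole 18.5 mm wide, 37 mm deep, straight down.
- tray: Blue open tray, fixed, 140 (its x) x 110 (its y) mm, 35 mm high, walls and floor about 4 mm. Origin: centre of its underside, on the bench.
- press: Green C-frame bench press on a fixed grey board 200 mm (x) by 460 mm (y, from -260 to +200), 18 mm thick. Origin: on the bench directly below the punch tip. Column 150 mm from the tip on the +y side, throat open to -y. The arm over the tip is 36 mm wide, its top 225 mm above the bench; the ram, 28 mm across, begins 95 mm above the bench.
- punch_tip (a point): Lower end of the dark pointed punch, fixed, 42 mm above the bench, 18 mm above the top face of the sole when it lies on the board.
- sole: Brown leather sole, stiff, loose, lying outer face up on the press's board, toe (its +x) towards the punch. 230 mm long, up to 76 mm wide, 6 mm thick, with a dark heel block at its rear end. Origin: in its underside, 100 mm from the rear end and 130 mm from the toe end; z up. About 160 g.
- mark (a point): Centre of the white dot, 12 mm across, on the sole's top face, 85 mm ahead of the sole's origin towards the toe.
- heel (a point): Middle of the heel block's top face, 31 mm above the sole's underside, 55 mm behind the sole's origin. The block is 54 mm wide across the sole's y, with flat sides about 40 mm long, and rises 25 mm above the sole; the sole is no wider than it there. Good place to grip, across the sole's y.
- flask: Green drinking flask with a black cap, loose, upright, 70 mm across, 200 mm high; origin: centre of its underside. To be left alone.
- glue_tin: Steel glue tin, loose, upright, 68 mm across, 85 mm high; origin: centre of its underside. To be left alone.
- awl: Awl with a wooden handle, loose, lying on the bench, 160 mm long along its x; origin near its middle. To be left alone.
There are look-alikes about, which are no part of the job. Of the things that look like the sole, the largest one is meant.

How it is judged:
By the outcome, as a careful person would: the job done as asked, in the order asked, and still so for the second after the job is handed in, with the robot touching nothing.
It also fails if it takes over 54 s, if anything falls off the work surface, if the arm or the gripper's body presses on something with over 40 N, if the wrist force passes 120 N, or if a joint passes its speed limit or range.

## Working session

There is one attempt and no reset: what is moved stays moved. The work goes in short steps, Python scripts to look and compute and a shell command to move; the robot and the scene stay as the last step left them, time stands still between calls to the robot, and variables do not carry over. Pictures are saved under pics/ and viewed, at most 10 in all, crops included, and the job is handed in when it is done.

```bash
mkdir -p pics; ls
cat > h.py <<'E'
import numpy as np,cv2
from bench import sensors,read_camera,manip
def cam(n):
    d=read_camera(n); d['R']=cv2.Rodrigues(np.array(d['rvec'],float))[0]; d['t']=np.array(d['tvec'],float).ravel(); d['K']=np.array(d['K'],float); return d
def ray(d,u,v):
    r=d['R'].T@np.linalg.inv(d['K'])@np.array([u,v,1.]); return -d['R'].T@d['t'],r/np.linalg.norm(r)
def plane(d,u,v,z):
    o,r=ray(d,u,v); return o+r*(z-o[2])/r[2]
def tri(d1,p1,d2,p2):
    o1,r1=ray(d1,*p1);o2,r2=ray(d2,*p2)
    s=np.linalg.lstsq(np.c_[r1,-r2],o2-o1,rcond=None)[0]
    a=o1+r1*s[0];b=o2+r2*s[1]; return (a+b)/2,np.linalg.norm(a-b)
def proj(d,P):
    return cv2.projectPoints(np.array(P,float).reshape(-1,3),d['R'],d['t'],d['K'],None)[0].reshape(-1,2)
def save(d,n): cv2.imwrite('pics/'+n,d['image'][:,:,::-1])
E
python3 - <<'E'
from h import *
for n in ('top','side'):
    d=cam(n); save(d,n+'0.png'); print(n,ray(d,320,240),d['K'][0,0])
print(manip.tip_reach, sensors.get_obs())
E
```

```text
pics
top (array([ 0.40350235, -0.00317594,  1.45217615]), array([ 0.08790347,  0.0022684 , -0.99612641])) 546.2587622210759
side (array([ 0.0470135 , -1.21898878,  0.91455352]), array([ 0.3226386 ,  0.78755489, -0.52503488])) 580.3505713177008
0.008 {'time_s': 0.1, 'joints': array([-1.46157320e+00,  3.13906818e-01,  4.50624508e-02,  1.30359747e+00,
        1.08640887e-05,  1.43121645e+00]), 'joint_velocities': array([-0.00150569, -0.00055604,  0.00157472, -0.00093128, -0.00184297,
        0.00072728]), 'effort': array([ 2.88608026e-03, -4.81726849e+01,  2.99243921e+01,  1.28518316e-02,
       -1.93275746e-04,  5.99571592e-06]), 'tcp_pos': array([ 0.14154518, -0.5568363 ,  0.23849622]), 'tcp_rot': array([ 9.92271772e-01,  1.24080835e-01,  1.79190167e-05, -8.22577463e-04]), 'force': array([ 0.51725316, -0.66083465,  0.21860836]), 'ft_torque': array([ 0.03970402, -0.00769134, -0.00666283]), 'gripper_force': 0.0, 'grip_width': 0.0852936634782587}
```

View pics/top0.png

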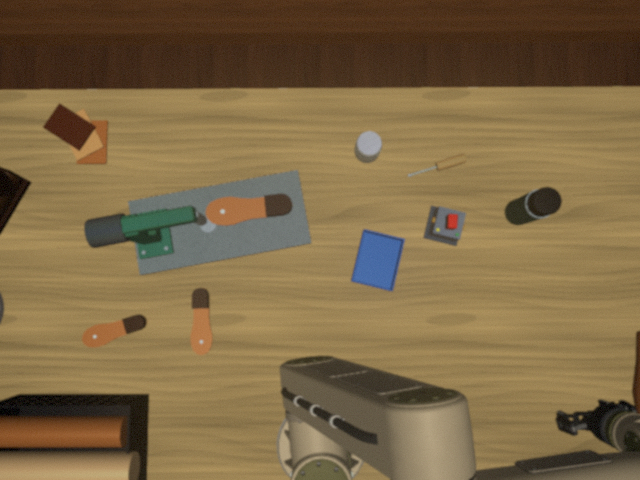

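View pics/side0.png

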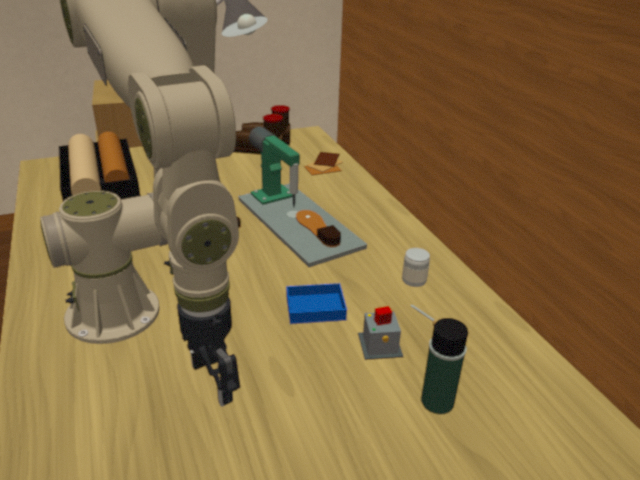

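The top view shows three soles: on the board (250,208), on the bench (115,330) and on the bench (201,320). The one on the board fits: it is the longest and its toe points at the punch. The red plug is at top (452,221) and side (383,315), in the grey box. The red caps at side (273,120) are not plugs. Next I'll check the candidates in one enlarged crop.

Run:
```python
from h import *
t=cam('top');s=cam('side')
def crop(d,x,y,w,h,W,H): return cv2.resize(d['image'][y:y+h,x:x+w],(W,H),interpolation=cv2.INTER_CUBIC)
a=crop(t,70,160,250,200,400,320);b=crop(t,410,190,70,70,280,280)
c=crop(s,230,120,150,150,400,400)[:, :400];e=crop(s,340,290,80,80,280,280)
im=np.zeros((600,800,3),np.uint8)
im[:320,:400]=a; im[320:600,:280]=b; im[:400,400:]=c; im[320:600,280:400]=0
e=cv2.resize(e,(200,200)); im[400:600,400:600]=e
cv2.imwrite('pics/crop.png',im[:,:,::-1])
def red(d):
    I=d['image'].astype(int); m=((I[...,0]>110)&(I[...,1]<50)&(I[...,2]<50)).astype(np.uint8)
    n,l,st,ce=cv2.connectedComponentsWithStats(m)
    return [(st[i].tolist(),ce[i].round(1).tolist()) for i in range(1,n) if st[i][4]>15],l
for d in(t,s): print(red(d)[0])
def brown(d,nm):
    h=cv2.cvtColor(d['image'],cv2.COLOR_RGB2HSV); m=cv2.inRange(h,(5,150,110),(14,255,255))
    n,l,st,ce=cv2.connectedComponentsWithStats(m)
    print(nm,[(st[i].tolist(),ce[i].round(1).tolist()) for i in range(1,n) if st[i][4]>60])
brown(t,'t');brown(s,'s')
for d,nm in((t,'t'),(s,'s')):
    h=cv2.cvtColor(d['image'],cv2.COLOR_RGB2HSV); m=cv2.inRange(h,(105,150,60),(125,255,255))
    c=max(cv2.findContours(m,0,1)[0],key=cv2.contourArea); print(nm,cv2.boxPoints(cv2.minAreaRect(c)).round(1).tolist(),cv2.minAreaRect(c))
```

```text
[]
[([272, 106, 17, 5, 70], [279.9, 108.0]), ([264, 114, 18, 7, 84], [272.4, 117.0]), ([375, 307, 17, 9, 104], [383.0, 310.9])]
t [([77, 121, 31, 43, 510], [97.7, 144.8]), ([207, 198, 59, 26, 938], [234.4, 209.5]), ([191, 309, 21, 45, 492], [200.7, 330.8]), ([83, 321, 43, 26, 678], [103.3, 333.3]), ([0, 422, 120, 25, 2658], [60.2, 434.4])]
s [([484, 27, 39, 18, 143], [503.2, 34.8]), ([432, 44, 36, 21, 123], [451.0, 54.7]), ([575, 57, 33, 19, 89], [591.6, 66.3]), ([341, 58, 56, 42, 324], [369.4, 76.2]), ([608, 73, 25, 13, 71], [618.9, 78.0]), ([502, 76, 45, 26, 155], [523.4, 87.9]), ([392, 85, 49, 38, 362], [414.4, 105.5]), ([451, 93, 30, 20, 104], [464.8, 102.2]), ([360, 101, 19, 16, 62], [370.1, 107.5]), ([380, 112, 76, 61, 305], [419.4, 143.4]), ([432, 118, 79, 56, 608], [472.2, 144.7]), ([591, 118, 23, 13, 72], [601.5, 124.4]), ([471, 123, 53, 39, 192], [498.8, 142.4]), ([338, 124, 147, 146, 1540], [411.2, 195.5]), ([521, 131, 25, 19, 108], [534.0, 139.9]), ([523, 155, 18, 14, 62], [530.1, 161.6]), ([512, 161, 63, 52, 611], [540.1, 189.8]), ([429, 167, 22, 21, 63], [438.7, 177.1])
[... 339 characters left out ...]
7]), ([495, 220, 23, 22, 71], [505.2, 230.0]), ([530, 224, 44, 34, 214], [549.9, 239.8]), ([464, 228, 25, 28, 99], [475.4, 240.8]), ([505, 247, 25, 21, 93], [516.9, 256.3]), ([493, 257, 63, 79, 665], [517.5, 293.3]), ([581, 263, 38, 30, 142], [598.9, 276.0]), ([573, 303, 22, 19, 71], [584.0, 311.2]), ([571, 337, 30, 26, 99], [586.3, 349.6])]
t [[380.0, 284.0], [380.0, 284.0], [380.0, 284.0], [380.0, 284.0]] ((380.0, 284.0), (0.0, 0.0), 0.0)
s [[286.3999938964844, 287.1000061035156], [343.3999938964844, 283.29998779296875], [345.79998779296875, 318.70001220703125], [288.79998779296875, 322.5]] ((316.0951843261719, 302.9270324707031), (35.521148681640625, 57.13982391357422), 86.18592071533203)
```

View pics/crop.png

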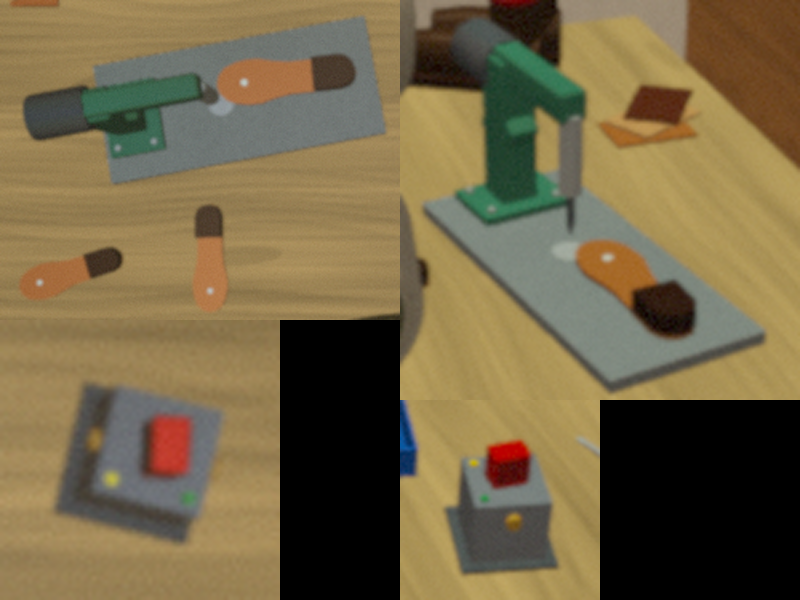

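The crop confirms the choice. The sole on the board (dot near top (222,211)) is clearly bigger than the two on the bench. The plug's red head sits in the box with its long side roughly along world x. The punch tip is at about side (294,207).

Run:
```python
from h import *
t=cam('top');s=cam('side')
def hsv(d): return cv2.cvtColor(d['image'],cv2.COLOR_RGB2HSV)
def pick(m,x,y,w,h):
    z=np.zeros_like(m); z[y:y+h,x:x+w]=m[y:y+h,x:x+w]; return z
def cen(W):
    v,u=np.mgrid[:W.shape[0],:W.shape[1]]; return np.array([(W*u).sum(),(W*v).sum()])/W.sum()
print(t['image'][212:232,444:462,0])
# dot
def dot(d,x,y,r=6):
    I=d['image'][:,:,2].astype(float); p=I[y-r:y+r+1,x-r:x+r+1]; b=np.median(p); W=np.clip(p-b-25,0,None); c=cen(W); return c+[x-r,y-r]
dt=dot(t,222,211);ds=dot(s,307,217); print('dot',dt,ds,tri(t,dt,s,ds),plane(t,*dt,.024),plane(s,*ds,.024))
# board
h=hsv(t); m=pick(cv2.inRange(h,(60,5,60),(125,90,200)),110,160,215,125)
m=cv2.morphologyEx(m,cv2.MORPH_OPEN,np.ones((3,3)))
c=max(cv2.findContours(m,0,1)[0],key=cv2.contourArea);P=np.array([plane(t,*p,.018)[:2] for p in c[:,0,:]+0.0],np.float32)
r=cv2.minAreaRect(P); print('board',r,cv2.boxPoints(r))
# blue
for d in(t,s):
    h=hsv(d);m=pick(cv2.inRange(h,(100,120,40),(128,255,255)),250,200,180,140); c=max(cv2.findContours(m,0,1)[0],key=cv2.contourArea)
    print('tray',cv2.minAreaRect(c),cv2.boxPoints(cv2.minAreaRect(c)).tolist())
    r=cv2.minAreaRect(np.array([plane(d,*p,.035 if d is t else .03)[:2] for p in c[:,0,:]+0.],np.float32)); print(r)
# sole brown + heel in top
h=hsv(t); m=pick(cv2.inRange(h,(3,120,90),(14,255,255)),200,190,75,40)
H=pick(cv2.inRange(t['image'],(0,0,0),(90,75,75)),262,188,36,34)
print('leather',cen(m/255.),m.sum()/255)
c=max(cv2.findContours(H,0,1)[0],key=cv2.contourArea);print('heel',cv2.minAreaRect(c),[plane(t,*p,.031)[:2].round(4) for p in cv2.boxPoints(cv2.minAreaRect(c))],cen(H/255.))
print('tip side', plane(s,294.1,207,.042))
print(s['image'][198:214,286:302].mean(2).astype(int))
```

```text
[[108 110 109 104 110 108 110 107 108 107 110 112 105 112 112 110 116 120]
 [104 111 107 108 111 121 122 123 120 117 126 126 116 112 107 105 109 112]
 [105 108 105 105 120 147 154 160 153 153 156 157 151 130 115 111 106 106]
 [106  99  91  97 137 163 183 181 182 181 181 180 172 143 117 107 109 108]
 [105  90  82  98 140 176 186 189 185 190 187 185 175 152 125 110 105 110]
 [104  86  75  92 136 174 188 193 189 192 187 190 182 153 120 110 112 110]
 [102  87  76  95 143 176 191 194 190 186 192 187 182 146 123 110 112 113]
 [100  87  66  97 142 179 192 192 189 191 191 187 176 151 120 113 109 111]
 [104  84  78  98 149 178 193 194 190 190 192 187 174 146 119 108 110 112]
 [102  82  72 100 148 180 192 196 193 194 189 186 179 145 122 111 112 110]
 [ 99  84  71  99 148 181 194 192 193 192 190 190 176 145 117 111 111 112]
 [101  84  71 104 151 185 194 194 193 191 192 188 177 141 114 110 108 109]
 [ 96  80  78 107 151 183 194 194 194 193 191 192 173 138 117 110 112 111]
 [ 98  80  79 108 155 180 192 197 197 198 191 185 171 141 112 106 106 111]
 [ 95  78  77 107 151 179 187 188 190 191 188 189 
[... 2272 characters left out ...]
  97 121 130 129 127 130 131]
 [129 130 127 130 130 127 102  73  71 103 126 129 127 128 129 129]
 [131 129 130 130 128 127 112  79  83 111 125 131 131 130 129 130]
 [132 130 130 131 130 128 116  98  99 115 127 131 128 131 131 128]
 [130 129 131 131 130 129 125 112 109 124 131 130 130 132 130 131]
 [129 128 129 130 132 132 129 126 126 127 133 132 132 130 132 130]
 [130 130 129 132 130 131 134 131 132 133 133 134 131 132 131 129]
 [133 130 132 134 136 142 144 145 141 144 139 137 131 130 123 118]
 [133 137 141 148 152 157 157 158 160 157 151 141 126 120 111 108]
 [135 143 154 159 160 162 160 161 162 159 150 133 115 106 106 103]
 [139 151 161 162 162 164 161 162 159 155 142 121 105 101 102 100]]
```

Run:
```python
from h import *
t=cam('top');s=cam('side')
def face(d,x0,x1,y0,y1,lo,hi):
    I=d['image'].astype(float); W=np.clip((I[...,0]-I[...,1]-lo)/(hi-lo),0,1)[y0:y1,x0:x1]
    v,u=np.mgrid[y0:y1,x0:x1]; A=W.sum(); c=np.array([(W*u).sum(),(W*v).sum()])/A
    P=np.array([plane(d,a,b,.106)[:2] for a,b in zip(u.ravel(),v.ravel())]);w=W.ravel();m=(P*w[:,None]).sum(0)/A;C=((P-m).T*w)@(P-m)/A
    e,V=np.linalg.eigh(C);k=V[:,1]*np.sign(V[0,1]); return c,A,m,np.degrees(np.arctan2(k[1],k[0])),np.sqrt(12*e)
print(s['image'][303:328:1,372:396,0])
a=face(t,440,466,207,236,40,160);print(a)
b=face(s,370,398,300,317,120,165);print(b)
print('plug top',tri(t,a[0],s,b[0]))
# box top edges: four-corner brass etc. tray rim from top
# disc on board
for d,x,y in((t,208,225),(s,292,214)):
    I=d['image'][:,:,1].astype(int); print(I[y-9:y+10,x-12:x+13])
# board edges: profile across in world coords (top cam, z=.018), saturation
h=cv2.cvtColor(t['image'],cv2.COLOR_RGB2HSV)[...,1].astype(np.float32)
a=np.radians(10.5);ux=np.array([np.cos(a),np.sin(a)]);uy=np.array([-np.sin(a),np.cos(a)]);c0=np.array([.573,.267])
def prof(c,dirn,span):
    out=[]
    L=np.arange(-.03,.03,.001)
    for l in L:
        p=np.array([[*(c+dirn*l+o),.018] for o in span]);q=proj(t,p).astype(np.float32)
        out.append(cv2.remap(h,q[:,0].copy(),q[:,1].copy(),1).mean())
    out=np.array(out);mid=(out[:8].mean()+out[-8:].mean())/2;i=np.where(np.diff(np.sign(out-mid)))[0];return L[i],out[::6].round()
for nm,c,dn in(('+x',ux*.1,ux),('-x',-ux*.1,-ux),('-y',-uy*.23,-uy),('+y',uy*.23,uy)):
    for k in (-1,1):
        f=.06 if nm[1]=='y' else .15
        tt=uy if nm[1]=='x' else ux
        print(nm,k,*prof(c0+c,dn,[tt*z for z in np.linspace(k*f-.02,k*f+.02,15)]))
```

```text
[[174 175 174 173 173 174 174 175 179 179 180 175 171 169 166 168 167 171
  170 169 170 168 166 166]
 [173 175 175 176 172 172 173 174 177 177 177 178 174 172 167 168 169 169
  170 170 169 167 165 165]
 [174 176 177 175 174 173 173 173 173 175 177 175 176 177 175 173 172 170
  169 168 171 168 167 167]
 [175 176 175 175 177 174 170 172 176 178 180 177 178 180 182 183 180 173
  170 168 170 168 169 167]
 [175 175 176 177 180 178 174 177 182 184 186 185 185 186 187 187 183 177
  169 167 167 167 166 167]
 [174 173 170 175 183 187 183 184 186 186 187 186 188 186 186 187 185 183
  174 168 167 167 169 165]
 [175 172 163 166 177 185 186 187 187 186 187 185 187 188 188 185 187 186
  181 173 165 162 166 168]
 [173 170 153 150 167 182 186 187 187 187 187 187 188 188 186 189 185 187
  183 172 162 158 162 165]
 [173 167 145 134 153 176 185 188 187 188 188 187 185 185 183 184 181 180
  175 165 149 143 154 162]
 [160 151 133 120 134 164 182 184 186 183 181 182 176 176 171 170 165 156
  152 142 127 131 145 157]
 [138 127 116 108 119 148 167 173 173 169 166 160 154 148 141 134 127 120
  114 112 115 12
[... 5701 characters left out ...]
37 135 127
  107  91  89  97 100 103 103]
 [136 139 138 137 139 138 141 137 135 138 135 139 138 137 139 140 137 135
  124 106  89  90  96  98 104]]
+x -1 [0.006] [ 13.  12.  13.  12.  13.  13.  57. 114. 115. 115.]
+x 1 [0.006] [ 38.  17.  18.  17.  16.  17.  53. 115. 116. 116.]
-x -1 [-0.007] [ 13.  13.  13.  11.  69. 113. 114. 115. 114. 114.]
-x 1 [-0.006] [ 16.  18.  17.  17.  66. 114. 115. 115. 116. 115.]
-y -1 [2.77555756e-17] [ 14.  12.  12.  13.  13.  60. 113. 113. 114. 112.]
-y 1 [2.77555756e-17] [ 12.  13.  12.  12.  12.  60. 113. 114. 113. 115.]
+y -1 [2.77555756e-17] [ 44.  38.  38.  43.  21.  79. 117. 118. 117. 118.]
+y 1 [0.025] [ 81.  82.  81.  81.  82.  99. 109. 110. 107.  87.]
```

Measured against the text:

| Item | Position (m) | Check |
|---|---|---|
| Plug top | (0.569, -0.328, 0.104) | 0.106 expected |
| Dot | z about 0.028 | 0.024 expected |
| Board width | 0.1995 | 0.200 expected |
| Punch axis | about (0.574, 0.297) | top and side views agree within 2 mm |
| Tray | (0.477, -0.149) | |
| Heel | about (0.622, 0.119), sole yaw 96° | |

The first move goes above the plug.

```bash
cat >> h.py <<'E'
def go(x,y,z,yaw):
    o=sensors.get_obs();q=o['tcp_rot'];R=cv2.Rodrigues(np.zeros(3))[0]
    from scipy.spatial.transform import Rotation as S
    R=S.from_quat(q).as_matrix();y0=np.arctan2(R[1,0],R[0,0])
    d=R.T@(np.array([x,y,z])-o['tcp_pos']);print('shift cm',(d*100).round(2),'turn',round(float((y0-np.radians(yaw)+np.pi)%(2*np.pi)-np.pi),3),'t',o['time_s'],'yaw',np.degrees(y0).round(1))
E
python3 -c "
from h import *
go(.569,-.328,.15,-8)"
python3 -m creep '[1,47,-11.7,4,0.39, 1,47,-11.7,4,0.39, 1,47,-11.7,4,0.39, 1,47,-11.7,4,0.39, 1,47,-11.7,4,0.39, 1,47,-11.7,4,0.39, 1,47,-11.7,4,0.39, 1,47,-11.7,4,0.39]' 60
```

```text
shift cm [ 47.07 -11.69   8.92] turn 0.388 t 0.4 yaw 14.3
time_s: 1.07
tcp_pos: [0.4287, -0.403, 0.2126]
tcp_rot: [0.998, -0.071, 0.0, 0.0]
force: [0.2, -0.8, 0.1]
grip_width: 0.0855
gripper_force: 0.0
```

```bash
python3 -c "
from h import *
go(.569,-.328,.15,-8)"
```

```text
shift cm [12.83 -9.4   6.26] turn -0.002 t 1.0667 yaw -8.1
```

```bash
python3 -m creep '[1,12.8,-9.4,5,0, 1,12.8,-9.4,5,0, 1,12.8,-9.4,5,0, 1,12.8,-9.4,5,0, 1,12.8,-9.4,5,0, 1,12.8,-9.4,5,0, 1,12.8,-9.4,5,0]'
python3 - <<'E'
from h import *
go(.569,-.328,.083,-8)
d=cam('side');t=cam('top');im=np.hstack([cv2.resize(d['image'][240:420,320:500],(400,400)),cv2.resize(t['image'][160:280,400:520],(400,400))])
cv2.imwrite('pics/a.png',im[:,:,::-1])
E
```

```text
time_s: 1.65
tcp_pos: [0.5669, -0.3288, 0.1623]
tcp_rot: [0.998, -0.07, -0.0, -0.0]
force: [0.1, -0.2, -0.4]
grip_width: 0.0856
gripper_force: 0.0
shift cm [ 0.2  -0.11  7.93] turn -0.001 t 1.65 yaw -8.0
```

View pics/a.png

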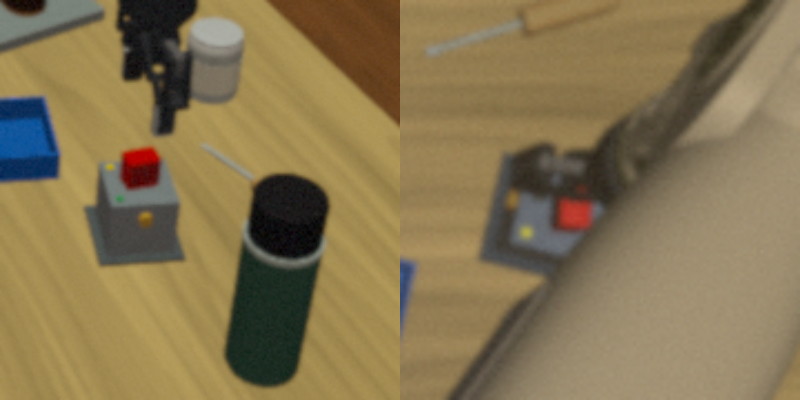

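The crop shows the open jaws above the plug, one finger on each y side. The flask, awl and tin are clear, so I'll descend.

```bash
python3 -m creep '[1,0.2,-0.1,4,0, 1,0.2,-0.1,6,0, 1,0.2,-0.1,7,0, 1,0.2,-0.1,7.9,0, 1,0.2,-0.1,7.9,0, 1,0.2,-0.1,7.9,0]' 70; python3 -m creep '[0,0,0,0,0, 0,0,0,0,0, 0,0,0,0,0, 0,0,0,0,0, 0,0,0,0,0, 0,0,0,0,0, 0,0,0,0,0, 0,0,0,0,0]' 70
```

```text
time_s: 2.25
tcp_pos: [0.5691, -0.3292, 0.0845]
tcp_rot: [0.997, -0.071, 0.0, 0.0]
force: [-0.5, -0.4, 0.4]
grip_width: 0.0857
gripper_force: 0.0
time_s: 2.92
tcp_pos: [0.5697, -0.3281, 0.0842]
tcp_rot: [0.998, -0.07, 0.001, -0.0]
force: [0.9, 2.9, 6.0]
grip_width: 0.023
gripper_force: 68.4
```

```bash
python3 -m creep '[0,0,0,-0.5,0, 0,0,0,-1,0, 0,0,0,-2,0, 0,0,0,-3.5,0, 0,0,0,-5.5,0, 0,0,0,-7.5,0, 0,0,0,-7.5,0]' 70
python3 - <<'E'
from h import *
go(.477,-.149,.155,-14)
d=cam('side');t=cam('top');im=np.hstack([cv2.resize(d['image'][240:420,320:500],(400,400)),cv2.resize(t['image'][160:280,400:520],(400,400))])
cv2.imwrite('pics/b.png',im[:,:,::-1])
E
```

```text
time_s: 3.5
tcp_pos: [0.5708, -0.3304, 0.1643]
tcp_rot: [0.997, -0.071, 0.003, 0.003]
force: [0.8, -0.5, -0.8]
grip_width: 0.023
gripper_force: 70.8
shift cm [-11.85 -16.64   0.77] turn 0.103 t 3.5 yaw -8.1
```

View pics/b.png

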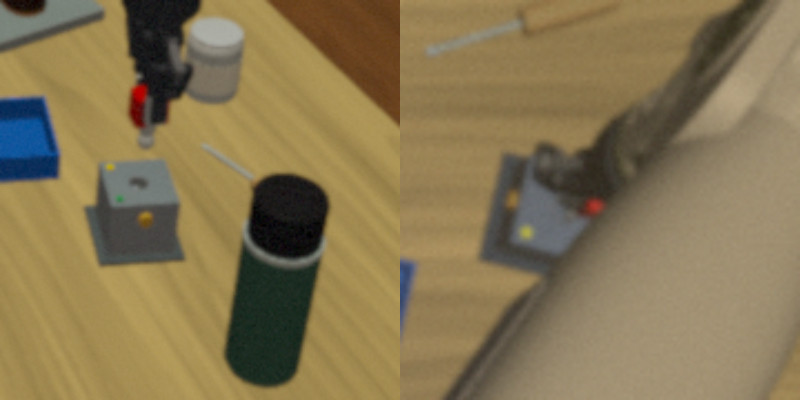

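The plug is out of the socket, which shows empty at crop (140,182), and it hangs in the jaws above the box. Next, to the tray.

```bash
python3 -m creep '[0,-11.9,-16.6,0,0.1, 0,-11.9,-16.6,0,0.1, 0,-11.9,-16.6,0,0.1, 0,-11.9,-16.6,0,0.1, 0,-11.9,-16.6,0,0.1, 0,-11.9,-16.6,0,0.1, 0,-11.9,-16.6,0,0.1, 0,-11.9,-16.6,0,0.1]' 70; python3 -c "
from h import *
go(.477,-.149,.06,-14)"
```

```text
time_s: 4.27
tcp_pos: [0.4748, -0.1475, 0.1583]
tcp_rot: [0.993, -0.12, 0.0, 0.0]
force: [-0.6, -0.3, -0.1]
grip_width: 0.023
gripper_force: 71.0
shift cm [0.24 0.09 9.83] turn 0.004 t 4.2667 yaw -13.8
```

```bash
python3 -m creep '[0,0.2,0,4,0, 0,0.2,0,7,0, 0,0.2,0,9,0, 0,0.2,0,9.8,0, 0,0.2,0,9.8,0, 0,0.2,0,9.8,0]' 70 && python3 -m creep '[0.6,0,0,0,0, 0.6,0,0,0,0, 0.6,0,0,0,0, 0.6,0,0,0,0, 0.6,0,0,-2,0, 0.8,0,0,-6,0, 1,0,0,-10,0, 1,0,0,-10,0]'
python3 - <<'E'
from h import *
go(.622,.119,.15,6)
d=cam('side');t=cam('top');im=np.hstack([cv2.resize(d['image'][220:400,240:420],(400,400)),cv2.resize(t['image'][180:330,310:460],(400,400))])
cv2.imwrite('pics/c.png',im[:,:,::-1])
E
```

```text
time_s: 4.77
tcp_pos: [0.4772, -0.1488, 0.0606]
tcp_rot: [0.993, -0.121, -0.0, 0.0]
force: [-0.2, 0.1, -0.2]
grip_width: 0.023
gripper_force: 71.0
time_s: 5.43
tcp_pos: [0.4806, -0.1496, 0.1685]
tcp_rot: [0.993, -0.12, 0.006, 0.002]
force: [1.3, 0.4, 0.1]
grip_width: 0.0844
gripper_force: 0.0
shift cm [  7.3  -29.46   1.86] turn -0.346 t 5.4333 yaw -13.8
```

View pics/c.png

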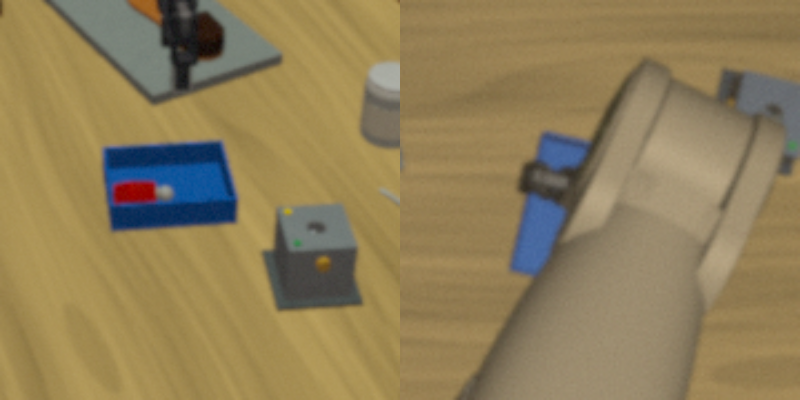

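The plug lies flat in the tray, with its red head at crop (135,192) and shank to the right. Next, over the heel, turning the jaws to close across the sole.

```bash
python3 -m creep '[1,7.3,-29.5,1.5,-0.9, 1,7.3,-29.5,1.5,-0.9, 1,7.3,-29.5,1.5,-0.9, 1,7.3,-29.5,1.5,-0.9, 1,7.3,-29.5,1.5,-0.9, 1,7.3,-29.5,1.5,-0.9, 1,7.3,-29.5,1.5,-0.9, 1,7.3,-29.5,1.5,-0.9]' 
python3 -c "
from h import *
go(.622,.119,.12,96)"
```

```text
time_s: 6.2
tcp_pos: [0.6189, 0.1262, 0.1435]
tcp_rot: [0.945, 0.328, -0.0, -0.001]
force: [0.3, -0.4, -0.5]
grip_width: 0.0856
gripper_force: 0.0
shift cm [-0.2   0.76  2.35] turn -1.007 t 6.2 yaw 38.3
```

```bash
python3 -m creep '[1,-0.2,0.8,0,-1, 1,-0.2,0.8,0,-1, 1,-0.2,0.8,0,-1, 1,-0.2,0.8,0,-1, 1,-0.2,0.8,0,-1, 1,-0.2,0.8,0,-1, 1,-0.2,0.8,0,-1, 1,-0.2,0.8,0,-1]'; python3 -m creep '[1,0,0,0,0, 1,0,0,0,0]'
python3 - <<'E'
from h import *
go(.622,.119,.030,96)
d=cam('side');t=cam('top');im=np.hstack([cv2.resize(d['image'][130:290,220:380],(400,400)),cv2.resize(t['image'][140:290,170:320],(400,400))])
cv2.imwrite('pics/d.png',im[:,:,::-1])
E
```

```text
time_s: 6.87
tcp_pos: [0.6203, 0.1133, 0.1441]
tcp_rot: [0.673, 0.739, -0.001, -0.001]
force: [-1.4, -1.0, -0.1]
grip_width: 0.0851
gripper_force: 0.0
time_s: 7.03
tcp_pos: [0.6205, 0.1133, 0.1445]
tcp_rot: [0.677, 0.736, -0.001, -0.001]
force: [-0.5, -0.3, -0.2]
grip_width: 0.0854
gripper_force: 0.0
shift cm [ 0.55  0.21 11.45] turn -0.021 t 7.0333 yaw 94.8
```

View pics/d.png

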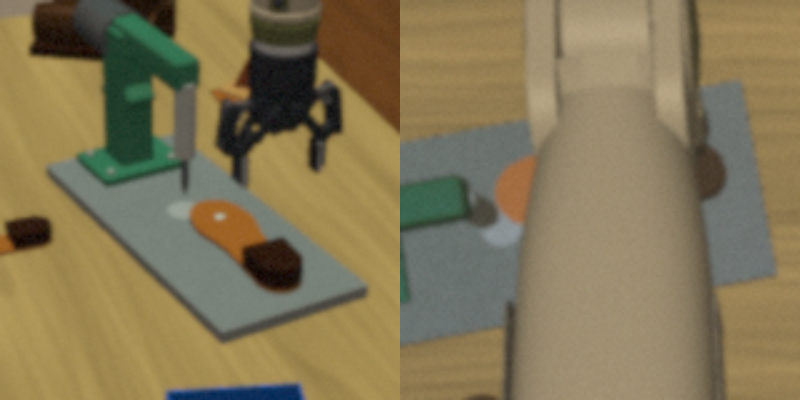

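The picture shows the jaws open above the heel block (crop (272,258)), straddling it. The sole has not moved: the dot is at crop (219,216). I'll check the heel height across the two views, then descend.

```bash
python3 - <<'E'
from h import *
t=cam('top');s=cam('side')
# heel point 140mm behind dot, from top ray; side pixel of top-face centre
print(tri(t,proj(t,[.622,.119,.049])[0],s,(328.5,228)), proj(s,[.622,.119,.049]))
E
python3 -m creep '[1,0.5,0.2,4,-0.02, 1,0.5,0.2,7,-0.02, 1,0.5,0.2,9,-0.02, 1,0.5,0.2,10.5,-0.02, 1,0.5,0.2,11.2,-0.02, 1,0.5,0.2,11.2,-0.02, 1,0.5,0.2,11.2,-0.02]' 40
```

```text
(array([0.62043368, 0.11814016, 0.05894345]), np.float64(3.7582159367530654e-05)) [[328.78338072 230.7049222 ]]
time_s: 7.82
tcp_pos: [0.6231, 0.1188, 0.0338]
tcp_rot: [0.668, 0.744, -0.0, 0.0]
force: [0.2, -0.6, 0.8]
grip_width: 0.0856
gripper_force: 0.0
```

```bash
python3 -m creep '[1,0,0,0.3,0, 0,0,0,0.3,0, 0,0,0,0.3,0, 0,0,0,0.3,0, 0,0,0,0.3,0, 0,0,0,0.3,0, 0,0,0,0.3,0, 0,0,0,0.3,0]' 40
python3 - <<'E'
from h import *
s=cam('side'); x,y,r=307,216,6
I=s['image'][:,:,2].astype(float); p=I[y-r:y+r+1,x-r:x+r+1]; W=np.clip(p-np.median(p)-25,0,None);v,u=np.mgrid[:13,:13]
print((W*u).sum()/W.sum()+x-r,(W*v).sum()/W.sum()+y-r)
o=sensors.get_obs()['tcp_pos'];go(o[0]-.0325,o[1]+.038,o[2],96)
E
```

```text
time_s: 8.48
tcp_pos: [0.6234, 0.1188, 0.0316]
tcp_rot: [0.668, 0.744, 0.0, 0.001]
force: [-1.3, -0.0, 6.2]
grip_width: 0.0533
gripper_force: 43.8
307.2048364153627 215.0810810810811
shift cm [ 4.13 -2.82 -0.01] turn 0.003 t 8.5333 yaw 96.2
```

```bash
python3 -m creep '[0,1,-0.7,-0.05,0, 0,2,-1.4,-0.05,0, 0,3,-2.1,-0.05,0, 0,4.1,-2.8,-0.05,0, 0,4.1,-2.8,-0.05,0, 0,4.1,-2.8,-0.05,0]' 60
python3 - <<'E'
from h import *
s=cam('side')
from scipy import ndimage
I=s['image'][190:240,270:330].astype(float)
im=cv2.resize(s['image'][180:260,255:355],(800,600),interpolation=cv2.INTER_CUBIC)
cv2.imwrite('pics/e.png',im[:,:,::-1])
E
```

```text
time_s: 9.03
tcp_pos: [0.589, 0.1592, 0.0317]
tcp_rot: [0.667, 0.745, 0.001, -0.001]
force: [-2.4, 2.7, 8.1]
grip_width: 0.0532
gripper_force: 64.2
```

View pics/e.png

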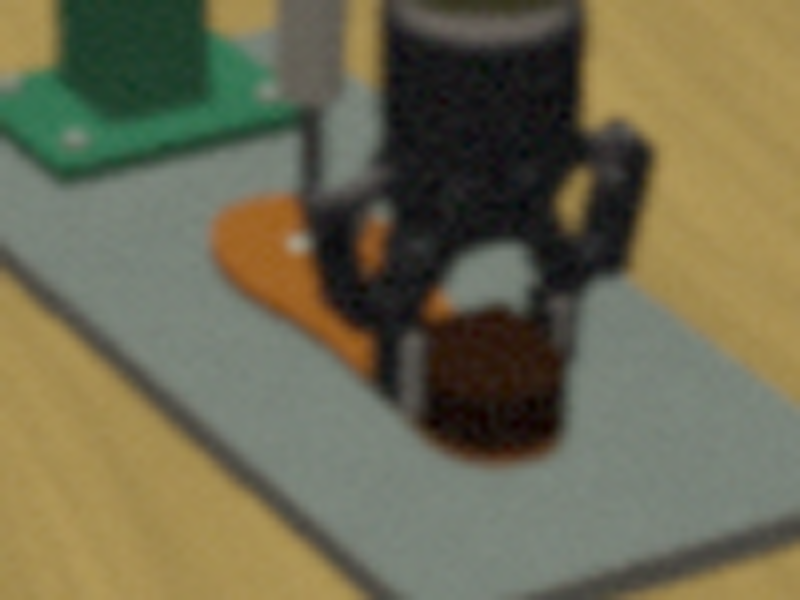

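The dot is at crop (299,242), just below the punch tip (about (312,200)). The sole is flat on the board and still gripped. Now the precise dot measurement.

```bash
cat >> h.py <<'E'
def dotat(d,x,y,r=5):
    I=d['image'][:,:,2].astype(float); p=I[y-r:y+r+1,x-r:x+r+1]; W=np.clip(p-np.median(p)-25,0,None)
    n,l=cv2.connectedComponents((W>0).astype(np.uint8)); W=W*(l==np.argmax([0]+[W[l==i].sum() for i in range(1,n)]))
    v,u=np.mgrid[:2*r+1,:2*r+1]; return np.array([(W*u).sum()/W.sum()+x-r,(W*v).sum()/W.sum()+y-r])
E
python3 - <<'E'
from h import *
s=cam('side');t=cam('top')
print(s['image'][205:220,284:302,2])
c=dotat(s,292,212);D=plane(s,*c,.024)
for row in (206.5,207,207.5):
    T=plane(s,293.5,row,.042); print(c,D,T,(T-D)[:2]*1000)
print(sensors.get_obs()['tcp_pos'],proj(t,D))
E
```

```text
[[116 116 114 111 106 105 101  94  72  61  65  79  84  87  73  68  60  55]
 [110  98  90  85  78  68  68  57  49  60  66  70  68  61  61  55  48  54]
 [ 83  73  57  52  44  43  41  41  38  48  55  58  47  46  37  43  51  66]
 [ 55  45  36  33  40  37  30  36  27  33  44  33  28  31  26  44  54  80]
 [ 35  31  25  38  31  36  35  41  42  29  37  27  31  20  30  46  51  69]
 [ 33  40  41  37  40  37  42  46  55  47  29  24  20  12  23  37  47  47]
 [ 38  38  42  35  36  37  59  95 102  73  41  24  19  27  22  28  45  34]
 [ 37  32  39  37  30  39  71 117 123  91  48  25  18  28  19  30  39  36]
 [ 41  33  32  36  39  36  54  83  97  73  38  27  19  24  22  25  37  35]
 [ 35  36  32  35  35  38  39  46  54  43  34  24  23  22  21  22  32  37]
 [ 42  43  33  35  43  38  32  40  35  31  32  31  22  20  30  22  30  38]
 [ 39  34  38  35  28  39  36  33  35  37  26  20  26  20  21  27  34  26]
 [ 49  37  36  32  38  37  40  36  43  31  31  27  28  21  23  20  27  23]
 [ 75  49  39  41  27  38  37  40  36  40  39  24  32  33  14  20  30  30]
 [101  80  63  39  36  42  38  40  33  35  36  36  26  25  25  21  29  29]]
[291.75238095 211.94603175] [0.57148387 0.30349812 0.024     ] [0.57764794 0.30441458 0.042     ] [6.16407055 0.91645581]
[291.75238095 211.94603175] [0.57148387 0.30349812 0.024     ] [0.57656253 0.30129769 0.042     ] [ 5.07866061 -2.20043605]
[291.75238095 211.94603175] [0.57148387 0.30349812 0.024     ] [0.57548043 0.29819032 0.042     ] [ 3.99656717 -5.30780419]
[0.58895235 0.15919013 0.03171366] [[204.80858041 224.38984577]]
```

```bash
python3 -m creep '[0,-0.1,0.25,0,0, 0,-0.2,0.5,0,0, 0,-0.2,0.5,0,0, 0,-0.2,0.5,0,0]' 60
python3 - <<'E'
from h import *
s=cam('side')
c=dotat(s,293,212);D=plane(s,*c,.024);T=plane(s,293.5,207,.042); print(c,D,(T-D)[:2]*1000)
E
```

```text
time_s: 9.52
tcp_pos: [0.5924, 0.1581, 0.0318]
tcp_rot: [0.667, 0.745, -0.0, -0.003]
force: [-7.0, 4.3, 13.4]
grip_width: 0.0531
gripper_force: 65.0
[292.99295775 211.82629108] [0.57544882 0.30296596 0.024     ] [ 1.11370368 -1.66827138]
```

Close to target. I'll release, lift clear and check both views.

```bash
python3 -m creep '[1,0,0,0,0, 1,0,0,0,0, 1,0,0,0,0, 1,0,0,0,0, 1,0,0,-1,0, 1,0,0,-4,0, 1,0,0,-8,0, 1,0,0,-12,0]'; python3 -m creep '[1,-25,0,-4,0, 1,-25,0,-4,0, 1,-25,0,-4,0, 1,-25,0,-4,0, 1,-25,0,-4,0, 1,-25,0,-4,0, 1,-25,0,-4,0, 1,-25,0,-4,0]'
python3 - <<'E'
from h import *
s=cam('side');t=cam('top')
c=dotat(s,293,212);D=plane(s,*c,.024);T=plane(s,293.5,207,.042); print('side',c,D,(T-D)[:2]*1000)
q=proj(t,[.572,.2975,.024])[0];print('expected dot px top',q)
x,y=q.round().astype(int);print(t['image'][y-8:y+9,x-9:x+10,2])
a=cv2.resize(t['image'][170:290,110:320],(700,400));b=cv2.resize(s['image'][170:250,260:360],(250,200));e=cv2.resize(s['image'][260:340,260:360],(250,200))
im=np.zeros((600,700,3),np.uint8);im[:400]=a;im[400:,:250]=b;im[400:,250:500]=e;cv2.imwrite('pics/f.png',im[:,:,::-1])
E
```

```text
time_s: 10.23
tcp_pos: [0.5946, 0.1549, 0.1517]
tcp_rot: [0.668, 0.744, -0.001, -0.001]
force: [1.1, 0.1, 0.2]
grip_width: 0.0854
gripper_force: 0.0
time_s: 10.9
tcp_pos: [0.6231, -0.0966, 0.1919]
tcp_rot: [0.67, 0.743, 0.0, 0.001]
force: [-0.1, 0.8, 0.0]
grip_width: 0.0851
gripper_force: 0.0
side [293.5640625 211.921875 ] [0.57695153 0.30179122 0.024     ] [-0.38900575 -0.49353676]
expected dot px top [207.0852315  224.18983444]
[[ 79  67  59  62  58  58  61  61  65  65  66  64  62  64  66  67  62  66
   65]
 [ 63  62  59  58  57  61  61  60  64  63  62  61  61  64  61  64  64  64
   66]
 [ 55  61  60  65  56  59  63  57  67  60  63  65  67  67  64  66  68  60
   70]
 [ 56  63  62  57  66  62  59  62  62  68  71  66  62  59  66  66  64  60
   65]
 [ 58  62  60  67  66  57  58  62  78  92  92  81  64  61  66  67  67  69
   63]
 [ 63  60  63  59  62  58  61  69 101 130 138 114  84  61  65  66  65  69
   64]
 [ 60  65  63  62  68  59  59  85 124 159 165 136  97  75  62  62  69  65
   66]
 [ 66  62  61  62  64  63  75 111 146 173 168 145  98  72  65  65  62  63
   68]
 [ 62  62  66  65  70  59  79 113 145 170 159 133  99  68  64  68  66  65
   57]
 [ 65  67  63  67  68  61  70  91 120 133 131 105  80  67  66  64  67  65
   67]
 [ 64  65  65  65  63  63  62  75  87  89  89  75  65  66  67  62  68  68
   68]
 [ 55  63  67  63  66  66  63  64  67  73  69  66  73  68  63  64  66  68
   66]
 [ 62  63  63  60  64  64  63  66  66  62  62  60  60  66  68  58  69  67
   63]
 [ 62  66  66  65  65  65  66  63  66  67  64  68  67  62  68  68  69  65
   65]
 [ 64  67  62  62  65  65  64  65  66  67  66  67  67  65  66  69  64  68
   70]
 [ 68  66  66  65  66  62  66  66  66  65  62  64  65  66  65  63  68  67
   71]
 [ 62  69  67  67  66  67  62  65  62  71  69  63  62  68  66  70  66  66
   67]]
```

View pics/f.png

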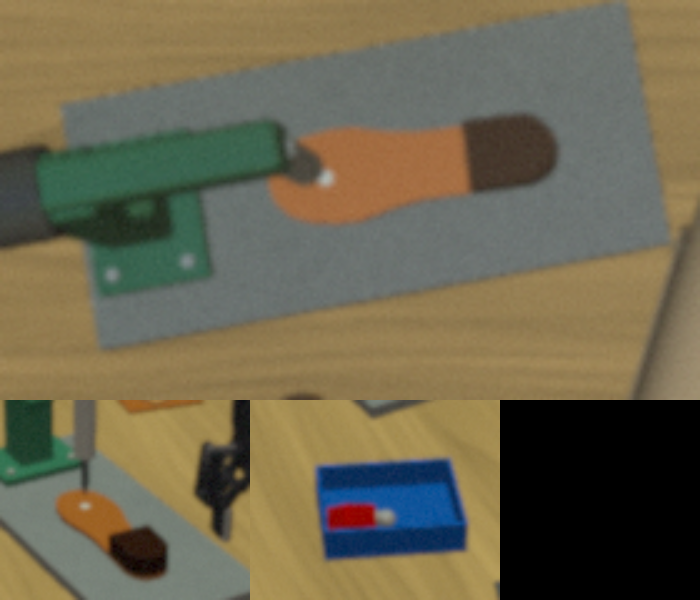

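The final picture shows the sole flat on the board with its dot at top (207.3,222.9), and the plug lying in the tray. The dot-to-tip error is about 0.6 mm in the side view and about 1.5 mm in the top view. The robot is clear of everything, so I'm handing in.

```bash
python3 -m creep '[1,0,0,0,0, 1,0,0,0,0, 1,0,0,0,0]'; python3 -c "
from bench import manip
print(manip.job_done())"
```

```text
time_s: 11.25
tcp_pos: [0.6226, -0.0918, 0.1909]
tcp_rot: [0.667, 0.745, -0.0, -0.0]
force: [0.4, 0.4, -0.0]
grip_width: 0.0857
gripper_force: 0.0
the job is handed in; nothing more can be done
None
```

The job is handed in at 11.3 s: the plug is in the blue tray, and the sole lies flat on the board with its white dot within about 1–2 mm of directly below the punch tip by my camera measurements; the flask, glue tin and awl were not touched.

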